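# Stand a model facade up in the gluing jig and close the jaw on it

### The job

The station facade lies flat on its back in the gluing jig. Tip it up on its foot edge - the red plinth and door end, at the fence - until it stands upright and flat against the fence, keeping the foot down on the jig rather than lifting the facade off, then slide the jig's jaw up against it so it is trapped ready for gluing. Leave the other things on the bench where they are.

Things in the scene. Friction and masses are not known exactly. Their poses are not given: they have to be found in the camera images.
- jig: Wooden gluing jig, fixed, 310 long (x) by 182 wide (y). Origin on the bench top, mid-width, 105 mm before the fence face; +x from jaw to fence, z up. Two level bearers along x, tops 40 mm above the bench; between them an open channel 66 wide (y -33 to 33), floor 8 mm above the bench, lets a finger in under a part. Upright aluminium fence at x = 105: 170 wide, 16 thick, top 90 mm above the bearers.
- fence_foot (a point): Point on the jig in mid-width, at the foot of the fence face, level with the bearer tops (40 mm above the bench). Axes as the jig's: x into the fence, z up.
- facade: Loose model wall, 140 wide, 120 high, 12 thick, 0.15 kg; a plain slab (windows and door are blind recesses), cream, dark red plinth and cornice. Origin: centre of the foot edge; z foot to top, y width, x out of the outer face. Starts flat across the channel, outer face up, foot 3 to 14 mm off the fence, top towards the jaw. Upright, +x faces the fence and the origin is 6 mm before the fence face.
- facade_top (a point): Centre of the facade's top edge, mid-thickness, 120 mm from its foot along the facade's z.
- jaw (a joint): Travel of the sliding jaw along the jig's +x, m. At 0 it is fully open, its cork-faced front 215 mm before the fence face; at 0.203 its front meets the back of the 12 mm wall standing flat against the fence (hard stop 0.208). Starts at 0 to 0.02. Sliding friction about 1.5 N and a light drag; it stays where it is left.
- jaw_back (a point): Centre of the jaw's flat back face (the face towards -x of the jig), 24 mm behind the jaw's front and 12 mm above the bearer tops. The jaw is a dark wooden bar across both bearers, 166 wide, its top 24 mm above the bearers; push here to close it.
- glue: White glue bottle, 38 wide, 72 tall, standing; origin at its foot. Leave alone.
- tape: Roll of masking tape, 100 across, 25 high, lying; origin at the centre of its underside. Leave alone.
- coach: Silver model railway coach, 100 long, 18 wide, 22 high; origin at the centre of its underside. Leave alone.
- rule: White triangular scale rule, 156 long, 23 wide, 18 high; origin at the centre of its underside. Leave alone.

How it is judged:
By the outcome, as a careful person would: the job done as asked, in the order asked, and still so for the second after the job is handed in, with the robot touching nothing.
It also fails if it takes over 51 s, if anything falls off the work surface, if the arm or the gripper's body presses on something with over 40 N, if the wrist force passes 120 N, or if a joint passes its speed limit or range.

### The arm

A 6-joint arm with a two-finger parallel gripper is mounted at the origin on a cart in front of the work surface, level with it; the furniture and walls round the work are solid. World frame = base frame: x ahead of the robot, y to its left, z up, the work surface at z = 0. Lengths are in mm, angles in rad, forces in N, time in s.
With the tool pointing down it reaches from about 350 to 975 mm from the base axis. Payload 7.1 kg.
Tool frame: the origin (TCP) lies between the finger pads; the fingertips stand 17 mm ahead of it and the grasp point (between the pads) lies 2 mm behind it; z points along the fingers, y is the line along which they close (so a half turn about z gives the same grasp; the last joint's range is limited). The gripper opens to 88 mm and grips with 3 to 60 N. Pads are 20 mm wide; open, the fingers measure 115 mm over their backs; the gripper's body (75 mm by 178 mm) begins 61 mm behind the grasp point.
Start: joints at [1.275, 0.423, 1.63, -0, 1.089, -0.019], TCP at [170.768, 601.202, 239.675] pointing down, gripper open.
Joint ranges: [-3, 3], [-0.9, 2.11], [0.09, 2.58], [-1.31, 4.45], [0.11, 2.69], [-2.54, 2.54]. Speed limits (rad/s): [2.39, 2.39, 3.01, 3.14, 3.14, 3.14].

### API

Orientations are given as a rotation vector (axis times angle).
In Python, from workcell import ctrl, cams, job gives the robot as it stands (ctrl), with the cameras (cams) and the job (job).
- The arm moves only by the shell command python3 jog.py FILE [OPENING], which reads ROWS from the file FILE. ROWS is a JSON list of rows, 1 to 5 of them, each an object with the fields x, y, z (the shift in mm), wx, wy, wz (a rotation vector in rad); a field left out counts as zero; each row shifts and turns the commanded pose from where the row before left it, along the tool's axes as they then stand; what a row does not reach is not made up. A row lasts 1/12 s, in which the tool goes at most 41.7 mm and 0.125 rad, less where a joint would pass 70% of its speed; a pose out of reach is approached as far as the arm can. OPENING is the finger opening in mm, set as the command begins (- or left out keeps the last). The fingers move at their own pace and stop on an object; the grip force is fixed at half the most. Time passes only in rows, so rows that do not move let the fingers close. It prints the time, the measured TCP pose, the force, the opening and the grip force at its end. Input that does not fit is refused with a message, and nothing moves.
- ctrl.get_obs(): the state, without advancing time (a new reading comes with each control period).
- cams.get_image(name): name is "scene" or "top" or "wrist"; returns a dict with "img" (420x560x3 uint8, red, green, blue), "fx", "fy", "cx", "cy" (pixels), "R" (3x3) and "t" (3): a world point X has camera coordinates R X + t. Camera axes: x right, y down, z forward; pixel columns grow to the right and rows downward; lengths in mm; the calibration is good to about 2 mm. A picture is of the moment at which its call begins. There is no depth.
- job.close_job(): hands the job in; it is judged then, once.
The state is a dict: "t": time; "qpos": joint angles; "qvel": joint speeds; "joint_torque": joint torques, N m; "ee_pos": TCP position; "orientation": TCP orientation; "ft_force": force on the tool from outside, world axes, zero at the start; "moment": the same for the moment, N m; "width": finger opening in mm; "grasp_force": force on a finger pad.
Only numpy, scipy, OpenCV 4.12 (cv2) and the standard library are available. Lean on these libraries where they do the work, as an engineer would, in place of code of your own. Each camera call takes 0.05 s, during which the arm holds its last target. There are 200 camera calls.

## Working session

There is one attempt and no reset: what is moved stays moved. The work goes in short steps, Python scripts to look and compute and a shell command to move; the robot and the scene stay as the last step left them, time stands still between calls to the robot, and variables do not carry over. Pictures are saved under pics/ and viewed, at most 10 in all, crops included, and the job is handed in when it is done.

```bash
ls; mkdir -p pics
python3 - <<'E'
from workcell import ctrl, cams, job
import cv2
for n in ("top","scene"):
    d=cams.get_image(n); cv2.imwrite(f"pics/{n}0.png",d["img"][:,:,::-1])
    print(n,d["fx"],d["fy"],d["cx"],d["cy"],d["R"],d["t"])
o=ctrl.get_obs(); print(o)
E
```

```text
jog.py
pics
workcell.py
top 540.418672354425 540.418672354425 282.9950764080794 218.495609142371 [[ 0.00768467 -0.9999573   0.00513356]
 [-0.99216275 -0.00826484 -0.12467867]
 [ 0.12471577 -0.00413521 -0.99218389]] [  -5.39637201  542.28550344 1694.04479122]
scene 395.08983674101836 395.08983674101836 276.062379919348 213.55030821348964 [[ 4.42656721e-01 -8.96691005e-01 -5.18386300e-04]
 [-6.36991507e-01 -3.14047566e-01 -7.03999962e-01]
 [ 6.31107636e-01  3.11960522e-01 -7.10199820e-01]] [-253.83820802  403.46745742  748.13367375]
{'t': 0.1, 'qpos': array([ 1.27501520e+00,  4.23787498e-01,  1.63060763e+00,  2.86095830e-05,
        1.08860365e+00, -1.89677829e-02]), 'qvel': array([ 7.45494986e-05, -3.27272410e-03, -1.47477097e-03, -1.05517527e-03,
        1.04539150e-05,  7.07717436e-04]), 'joint_torque': array([-6.54602518e-04, -5.45617425e+01, -2.74325842e+01,  6.45496161e-02,
        1.88434089e-02, -2.31149994e-05]), 'ee_pos': array([170.61549733, 600.76027205, 238.96734442]), 'orientation': array([-4.33417155e-01, -3.11130317e+00,  2.17502593e-03]), 'ft_force': array([-1.15097479,  0.14055129, -0.41169361]), 'moment': array([ 0.00648805,  0.02585165, -0.04439072]), 'grasp_force': 0.0, 'width': 87.58680041978639}
```

View pics/top0.png

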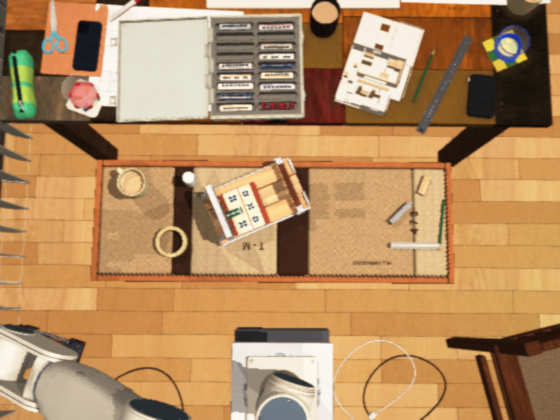

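View pics/scene0.png

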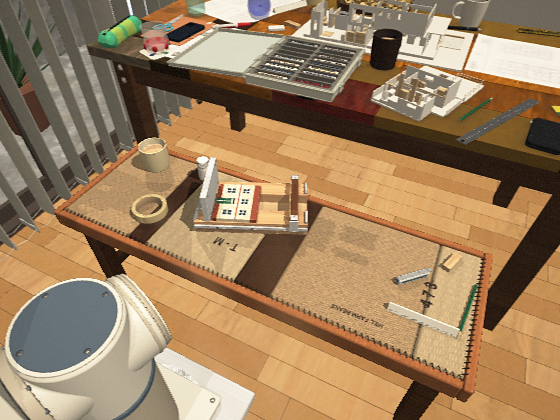

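The top view shows the jig at about (205–310, 158–243). The fence is grey at the left (~(215,212)), the facade at ~(237,208) and the jaw (dark bar) at the right (~(293,185)). The glue bottle is close by at (188,178). The scene view agrees: fence (208,195), jaw (294,200). I'll enlarge both.

Run:
```python
import cv2,numpy as np
a=cv2.imread("pics/top0.png")[150:255,180:320]; b=cv2.imread("pics/scene0.png")[145:245,180:320]
cv2.imwrite("pics/cropt.png",cv2.resize(a,None,fx=5.7,fy=5.7,interpolation=cv2.INTER_CUBIC))
cv2.imwrite("pics/crops.png",cv2.resize(b,None,fx=5.7,fy=5.7,interpolation=cv2.INTER_CUBIC))
```

```text
(no output)
```

View pics/cropt.png

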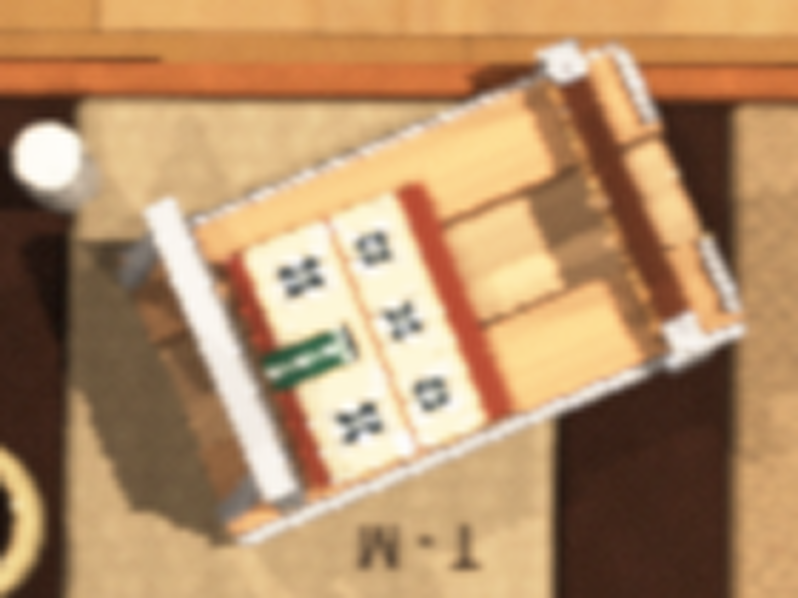

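View pics/crops.png

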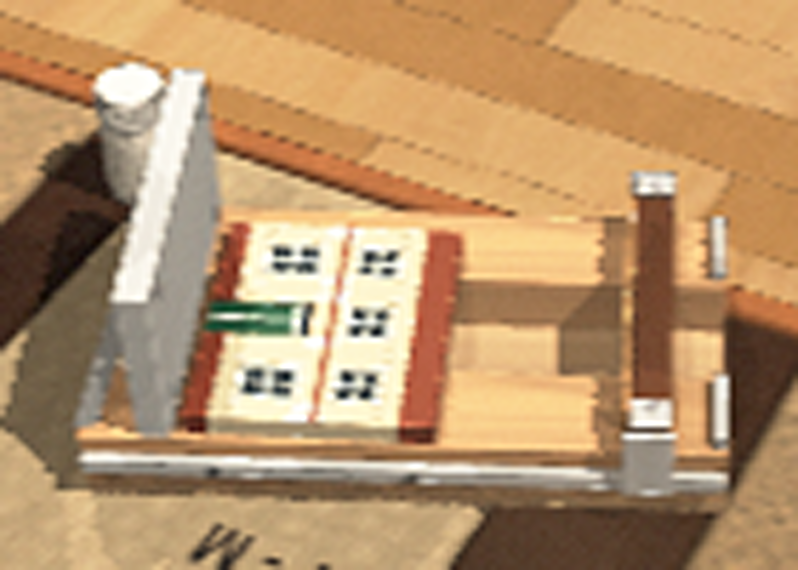

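The crops show four things:
- Fence top front edge: (175,199)–(298,493) in the top crop, (205,75)–(150,300) in the scene crop.
- Facade cornice edge: (422,183)–(510,412) and (462,235)–(438,430).
- Jaw back top edge: (597,75)–(692,315) and (675,195)–(672,400).
- The channel is free below the cornice's middle.

Next step is to triangulate.

```bash
cat > h.py <<'E'
import numpy as np,cv2
from workcell import ctrl, cams, job
def P(d): return np.array([[d["fx"],0,d["cx"]],[0,d["fy"],d["cy"]],[0,0,1.]])@np.c_[d["R"],d["t"]]
def tri(d1,p1,d2,p2):
    X=cv2.triangulatePoints(P(d1),P(d2),np.float64(p1),np.float64(p2))[:,0]; X=X[:3]/X[3]
    e=[np.hypot(*((q:=P(d)@np.r_[X,1])[:2]/q[2]-p)) for d,p in((d1,p1),(d2,p2))]
    return X,max(e)
def ray(d,p,z):
    R=np.array(d["R"]);c=-R.T@d["t"];v=R.T@[(p[0]-d["cx"])/d["fx"],(p[1]-d["cy"])/d["fy"],1]
    return c+v*(z-c[2])/v[2]
E
python3 - <<'E'
from h import *
T=cams.get_image("top");S=cams.get_image("scene")
f=lambda p,o:(np.array(p)+.5)/5.7-.5+o
np.set_printoptions(precision=1,suppress=True)
for n,a,b in [("fenceF",(175,199),(205,75)),("fenceN",(298,493),(150,300)),("cornF",(422,183),(462,235)),("cornN",(510,412),(438,430)),("jawF",(597,75),(675,195)),("jawN",(692,315),(672,400)),("plF",(235,255),(222,225))]:
    print(n,*tri(T,f(a,(180,150)),S,f(b,(180,145))))
W=cams.get_image("wrist");print(W["fx"],W["R"],W["t"]); print("cam",-np.array(W["R"]).T@W["t"])
E
```

```text
fenceF [633.  221.6 127.5] 0.037083802627209145
fenceN [475.9 151.6 133.3] 0.5771650111028531
cornF [658.   93.2  51.2] 0.35339766110083065
cornN [530.3  41.4  49.5] 1.3384337279108118
jawF [715.4  -3.   70.8] 0.5735165204393838
jawN [582.2 -57.8  67.4] 0.4769253227049052
plF [613.3 200.2  53.4] 2.4119884276363996
342.6673074962903 [[ 0.3  1.  -0. ]
 [ 0.9 -0.3  0.3]
 [ 0.3 -0.1 -1. ]] [-624.5  -35.7  392. ]
cam [ 91.9 623.5 384.3]
```

Heights check out: fence top ~130, cornice top ~51 and jaw ~68 (64 expected). The jig's +x points to world azimuth ~113°. Next I move the wrist camera over the jig to refine these and set the yaw.

```bash
R='x'; 
echo '[{"x":-29.3,"y":-21.1},{"x":-29.3,"y":-21.1},{"x":-29.3,"y":-21.1},{"x":-29.3,"y":-21.1},{"x":-29.3,"y":-21.1}]' > m.json && python3 jog.py m.json 16
echo '[{"x":-29.3,"y":-21.1},{"x":-29.3,"y":-21.1},{"x":-29.3,"y":-21.1},{"x":-29.3,"y":-21.1},{"x":-29.3,"y":-21.1}]' > m.json && python3 jog.py m.json
echo '[{"x":-29.3,"y":-21.1},{"x":-29.3,"y":-21.1},{"x":-29.3,"y":-21.1},{"x":-29.3,"y":-21.1},{"x":-29.3,"y":-21.1}]' > m.json && python3 jog.py m.json
echo '[{"x":-29.3,"y":-21.1},{"x":-29.3,"y":-21.1},{"x":-29.3,"y":-21.1},{"x":-29.3,"y":-21.1},{"x":-29.3,"y":-21.1}]' > m.json && python3 jog.py m.json
echo '[{"wz":0.111},{"wz":0.111},{"wz":0.111},{"wz":0.111}]' > m.json && python3 jog.py m.json
echo '[{"wz":0.111},{"wz":0.111},{"wz":0.111},{"wz":0.111},{}]' > m.json && python3 jog.py m.json
python3 - <<'E'
from h import *
d=cams.get_image("wrist");cv2.imwrite("pics/w1.png",d["img"][:,:,::-1])
import pickle;pickle.dump(d,open("w1.pkl","wb"))
o=ctrl.get_obs();print(o["t"],o["qpos"]);print(cv2.Rodrigues(o["orientation"])[0])
E
```

```text
t: 0.67
ee_pos: [283.5, 458.3, 239.7]
orientation: [0.432, 3.112, 0.0]
ft_force: [0.5, 0.2, 0.4]
width: 58.1
grasp_force: 0.0
t: 1.08
ee_pos: [395.7, 316.6, 239.8]
orientation: [0.433, 3.111, 0.0]
ft_force: [1.0, 0.1, 0.2]
width: 24.6
grasp_force: 0.0
t: 1.5
ee_pos: [507.9, 175.0, 239.8]
orientation: [0.434, 3.111, 0.0]
ft_force: [0.0, 0.4, 0.7]
width: 15.8
grasp_force: 0.0
t: 1.92
ee_pos: [620.0, 33.4, 239.6]
orientation: [-0.434, -3.111, -0.0]
ft_force: [0.7, -0.1, 0.2]
width: 15.8
grasp_force: 0.0
t: 2.25
ee_pos: [619.1, 34.7, 239.4]
orientation: [-1.117, -2.936, 0.0]
ft_force: [-0.0, -0.2, -0.5]
width: 16.2
grasp_force: 0.0
t: 2.67
ee_pos: [619.1, 35.1, 239.6]
orientation: [-1.733, -2.62, 0.0]
ft_force: [-0.2, 0.9, 0.5]
width: 15.9
grasp_force: 0.0
2.7167 [ 3.74785952e-02  4.16088712e-01  1.64116759e+00 -1.63024837e-05
  1.08449564e+00 -3.70543860e-01]
[[-3.96801894e-01  9.17904261e-01 -1.58634164e-04]
 [ 9.17904273e-01  3.96801896e-01 -2.03708001e-05]
 [ 4.42478929e-05 -1.53694149e-04 -9.99999987e-01]]
```

View pics/w1.png

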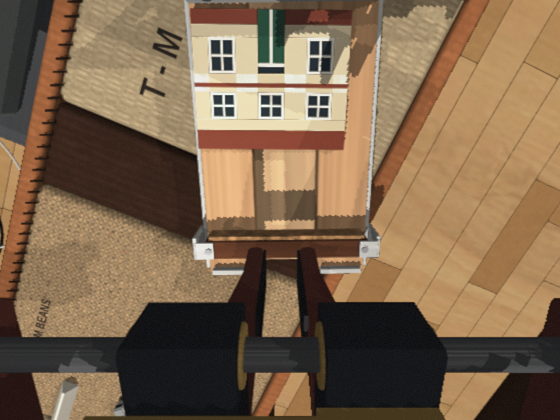

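The wrist view shows the facade's cornice top edge at about (198,149)–(346,147), channel edges at columns ~254 and 317, and the jaw at rows 236–258. The yaw is already nearly aligned. I'll move 90 mm toward the fence for a second view.

```bash
echo '[{"x":30},{"x":30},{"x":30},{},{}]' > m.json && python3 jog.py m.json
python3 - <<'E'
from h import *
d=cams.get_image("wrist");cv2.imwrite("pics/w2.png",d["img"][:,:,::-1])
import pickle;pickle.dump(d,open("w2.pkl","wb"))
E
```

```text
t: 3.13
ee_pos: [583.2, 118.8, 239.8]
orientation: [1.721, 2.628, -0.0]
ft_force: [0.2, -0.1, -0.8]
width: 15.7
grasp_force: 0.0
```

View pics/w2.png

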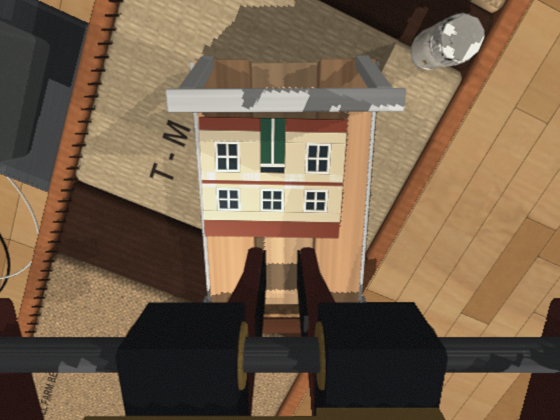

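The second view shows the fence top band at (167–405, 90–108), the cornice edge at (204,237)–(339,237), and the windows at (228,157), (318,158), (229,199) and (316,201). The glue bottle is outside at (448,40). Triangulating.

Run:
```python
from h import *
import pickle
np.set_printoptions(precision=1,suppress=True)
a=pickle.load(open("w1.pkl","rb"));b=pickle.load(open("w2.pkl","rb"))
# window centres by dark-pixel mask near picks
def ref(d,p,r=18):
    x,y=map(int,p);g=d["img"][y-r:y+r,x-r:x+r].astype(int).max(2);m=(g<110).astype(np.uint8)
    n,l,s,c=cv2.connectedComponentsWithStats(cv2.dilate(m,np.ones((5,5))))
    i=1+np.argmax(s[1:,4]);ys,xs=np.nonzero((l==i)&(m>0));return np.array([(xs.min()+xs.max())/2+x-r,(ys.min()+ys.max())/2+y-r])
W=[]
for p,q in [((222,54),(228,157)),((320,55),(318,158)),((223,105),(229,199)),((271,105),(272,200)),((318,105),(316,201))]:
    p,q=ref(a,p),ref(b,q);X,e=tri(a,p,b,q);W.append(X);print(p,q,X,round(e,2))
for p,q in [((198,149),(204,237)),((346,147),(339,237))]: print("corn",*tri(a,p,b,q), ray(a,p,52),ray(b,q,52))
for i,j in((0,1),(2,4)): v=W[j]-W[i];print(np.degrees(np.arctan2(v[1],v[0])),np.linalg.norm(v))
print("fence top back/front z130",[ray(b,p,130) for p in((167,90),(405,88),(168,110),(404,106))])
print("chan z40",[ray(a,p,40) for p in((254,160),(317,160),(256,228),(317,215))])
print("jaw",[ray(a,p,64) for p in((209,240),(366,240),(209,258),(366,256))])
# brightness columns
for c in(185,300,390):print(c,b["img"][84:116,c].mean(1).astype(int))
for c in(225,340):print(c,a["img"][228:268,c].tolist()[::2])
```

```text
[221.   54.5] [227. 156.] [521.6 127.6  51.6] 0.29
[322.  56.] [317.5 158. ] [604.1 161.3  51.2] 0.93
[223.5 105. ] [228.  198.5] [538.1  87.7  50.4] 0.08
[270.5 105. ] [271.5 199.5] [578.6 104.9  52.7] 0.0
[318. 106.] [315.  200.5] [619.5 121.3  51.8] 0.12
corn [530.3  40.7  55.3] 0.06894565542866056 [529.8  40.1  52. ] [530.   39.2  52. ]
corn [658.1  97.5  57.8] 0.9419779506514138 [660.2  97.6  52. ] [659.1  95.5  52. ]
22.25607959067075 89.14100192332005
22.445017634504772 88.0572934398058
fence top back/front z130 [array([473.4, 169.8, 130. ]), array([626.1, 237.8, 130. ]), array([478.2, 157.2, 130. ]), array([631.4, 226.9, 130. ])]
chan z40 [array([583.2,  49.2,  40. ]), array([641.7,  74. ,  40. ]), array([612.2, -17.9,  40. ]), array([666.2,  21. ,  40. ])]
jaw [array([571.6, -39.5,  64. ]), array([717.3,  22.4,  64. ]), array([578.2, -58.3,  64. ]), array([725.4,   6.7,  64. ])]
185 [ 91  92  94 102 103 144 178 185 185 185 190 195 197 195 191 192 194 192
 190 191 192 193 194 196 196 197 197 181 126 122 121 119]
300 [ 84  82  83  88 101 110 146 195 201 202 202 202 200 196 193 193 196 198
 200 196 197 197 197 201 201 201 189 157  79  63  66  67]
390 [105 105 110 117 116 124 128 128 128 131 129 130 129 129 125 126 125 126
 125 125 142 195 218 220 220 211 184 148 135 137 139 139]
225 [[104, 81, 58], [79, 59, 41], [81, 61, 41], [71, 51, 34], [85, 64, 43], [148, 111, 74], [114, 83, 56], [80, 46, 31], [99, 61, 43], [100, 60, 40], [102, 63, 44], [104, 62, 43], [108, 65, 45], [110, 69, 48], [113, 69, 49], [138, 97, 67], [220, 168, 121], [203, 155, 110], [104, 79, 57], [106, 83, 62]]
340 [[103, 78, 56], [63, 46, 31], [67, 49, 34], [73, 55, 36], [183, 136, 91], [164, 121, 80], [62, 39, 29], [91, 55, 38], [83, 50, 33], [81, 50, 34], [81, 50, 35], [87, 53, 36], [88, 53, 37], [89, 56, 41], [99, 67, 46], [218, 168, 120], [221, 168, 120], [159, 122, 87], [114, 84, 60], [82, 78, 76]]
```

The windows triangulate to z≈51–52 and 88–89 mm apart, and the facade yaw is 22.3° against ~24° for the jig. The tool is already aligned to 23.4°, and its lateral position is right for the channel. Now I tilt it 30° toward the fence and move over the gap before the facade's top edge.

```bash
cat >> h.py <<'E'
C=np.array([594.8,68.]);u=np.array([-.397,.918]);v=np.array([.918,.397])
def st():
    o=ctrl.get_obs();R=cv2.Rodrigues(o["orientation"])[0];p=o["ee_pos"];r=p[:2]-C
    print("t %.2f s %.1f lat %.1f Z %.1f tilt %.3f"%(o["t"],r@u,r@v,p[2],np.arccos(-R[2,2])),"x",R[:,0].round(3),"F(s,lat,z)",np.round([o["ft_force"][:2]@u,o["ft_force"][:2]@v,o["ft_force"][2]],1),"q",o["qpos"].round(2))
E
echo '[{"wy":0.105},{"wy":0.105},{"wy":0.105},{"wy":0.105},{"wy":0.104}]' > m.json && python3 jog.py m.json >/dev/null
echo '[{"x":-21.3,"y":-0.8,"z":-12.3},{"x":-21.3,"z":-12.3},{"x":-21.3,"z":-12.3},{}]' > m.json && python3 jog.py m.json >/dev/null
python3 -c "import h;h.st()"
echo '[{"x":-14,"z":24.25},{"x":-14,"z":24.25},{"x":-14,"z":24.25},{"x":-14,"z":24.25},{"x":-14,"z":24.25}]' > m.json && python3 jog.py m.json >/dev/null
echo '[{},{}]' > m.json && python3 jog.py m.json >/dev/null
python3 -c "import h;h.st()"
python3 - <<'E'
from h import *
# TCP targets (s,Z) for slab angle
for d in (0,10,20,30,40,50,60,70,80,86,90):
    t=np.radians(d);sp=min(120,126-12*np.sin(t));E=np.array([sp-120*np.cos(t),40+120*np.sin(t)])
    f=max(t,np.radians(60));F=E+17*np.array([np.cos(f),-np.sin(f)]);T=F+[-17.2,9.7];print(d,T.round(1))
E
```

```text
t 3.93 s -29.3 lat 8.5 Z 239.2 tilt 0.522 x [-0.341  0.797  0.498] F(s,lat,z) [0.5 0.6 0.7] q [-0.15  0.54  1.53  0.45  1.38 -0.71]
t 4.52 s -23.6 lat 7.6 Z 98.7 tilt 0.526 x [-0.34   0.795  0.502] F(s,lat,z) [ 0.2 -0.   1.1] q [-0.14  0.72  1.6   0.48  1.17 -0.82]
0 [-8.7 35. ]
10 [-6.9 55.8]
20 [-1.5 76. ]
30 [ 7.4 95. ]
40 [ 17.7 112.1]
50 [ 31.  126.9]
60 [ 46.9 138.9]
70 [ 62.3 146.5]
80 [ 79.1 151.1]
86 [ 89.6 152.4]
90 [ 96.8 152.7]
```

```bash
echo '[{"x":-5.5,"z":11.6},{"x":-6.4,"z":11.1},{"x":-6.4,"z":11.1},{"x":-6.4,"z":11.1},{"x":-6.4,"z":11.1}]' > m.json && python3 jog.py m.json >/dev/null
echo '[{},{}]' > m.json && python3 jog.py m.json >/dev/null
python3 -c "import h;h.st()"
python3 - <<'E'
from h import *
S=cams.get_image("scene")["img"][145:245,180:320,::-1]
cv2.imwrite("pics/s2.png",cv2.resize(S,None,fx=5,fy=5,interpolation=cv2.INTER_CUBIC))
E
```

```text
t 5.10 s -22.1 lat 7.9 Z 34.5 tilt 0.525 x [-0.341  0.795  0.501] F(s,lat,z) [-0.8  0.   0.2] q [-0.14  0.81  1.6   0.5   1.08 -0.87]
```

View pics/s2.png

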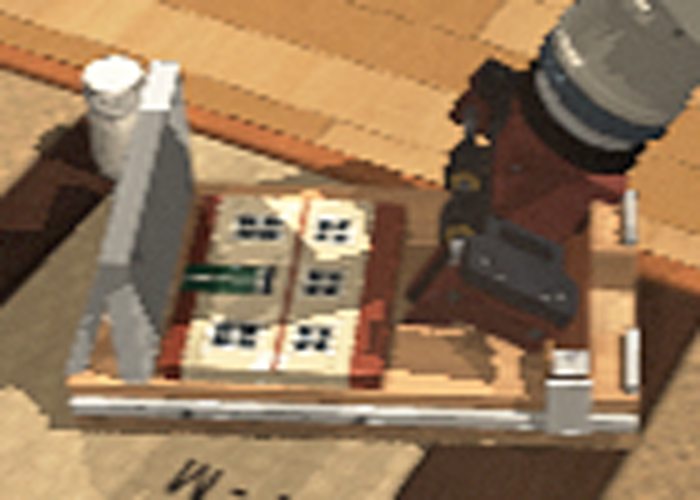

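The fingers are down in the channel in front of the cornice (tip at ~(410,300), cornice at (385,290)), clear of the jaw and the facade. I advance under the edge and start lifting.

```bash
echo '[{"x":3.8,"z":2.2},{"x":3.8,"z":2.2},{"x":3.8,"z":2.2},{}]' > m.json && python3 jog.py m.json >/dev/null
python3 -c "import h;h.st()"
echo '[{"x":4,"z":-5.7},{"x":4,"z":-5.7},{"x":4,"z":-5.7}]' > m.json && python3 jog.py m.json >/dev/null
python3 -c "import h;h.st()"
echo '[{"x":4.9,"z":-4.9},{"x":4.9,"z":-4.9},{"x":4.9,"z":-4.9},{}]' > m.json && python3 jog.py m.json >/dev/null
python3 -c "import h;h.st()"
python3 - <<'E'
from h import *
S=cams.get_image("scene")["img"][145:245,180:320,::-1]
cv2.imwrite("pics/s3.png",cv2.resize(S,None,fx=4,fy=4,interpolation=cv2.INTER_CUBIC))
E
```

```text
t 5.48 s -8.4 lat 8.7 Z 36.1 tilt 0.524 x [-0.343  0.795  0.5  ] F(s,lat,z) [ 1.5  0.3 -0.1] q [-0.12  0.8   1.62  0.51  1.07 -0.86]
t 5.73 s -7.5 lat 8.7 Z 57.3 tilt 0.524 x [-0.342  0.795  0.5  ] F(s,lat,z) [-0.4 -0.6 -1. ] q [-0.12  0.77  1.62  0.51  1.09 -0.84]
t 6.07 s -2.2 lat 9.4 Z 78.3 tilt 0.523 x [-0.343  0.795  0.499] F(s,lat,z) [-1.5 -0.4 -0.6] q [-0.12  0.73  1.62  0.5   1.12 -0.82]
```

View pics/s3.png

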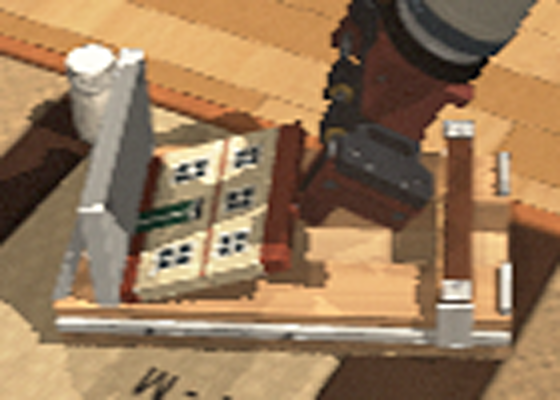

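The facade has tipped to about 20°, with the foot still on the bearers at the fence. Continuing the arc.

```bash
echo '[{"x":5.55,"z":-3.2},{"x":5.55,"z":-3.2},{"x":5.55,"z":-3.2}]' > m.json && python3 jog.py m.json >/dev/null
echo '[{"x":5.8,"z":-3.2},{"x":5.8,"z":-3.2},{"x":5.8,"z":-3.2}]' > m.json && python3 jog.py m.json >/dev/null
python3 -c "import h;h.st()"
echo '[{"x":6.3,"z":-2.05},{"x":6.3,"z":-2.05},{"x":6.3,"z":-2.05}]' > m.json && python3 jog.py m.json >/dev/null
echo '[{"x":6.6,"z":-0.8},{"x":6.6,"z":-0.8},{"x":6.6,"z":-0.8},{}]' > m.json && python3 jog.py m.json >/dev/null
python3 -c "import h;h.st()"
python3 - <<'E'
from h import *
S=cams.get_image("scene")["img"][145:245,180:320,::-1]
cv2.imwrite("pics/s4.png",cv2.resize(S,None,fx=4,fy=4,interpolation=cv2.INTER_CUBIC))
E
```

```text
t 6.62 s 18.5 lat 8.4 Z 110.7 tilt 0.525 x [-0.342  0.795  0.501] F(s,lat,z) [ 0.4  0.1 -0.5] q [-0.09  0.68  1.64  0.51  1.14 -0.78]
t 7.20 s 48.1 lat 8.8 Z 137.7 tilt 0.524 x [-0.343  0.795  0.501] F(s,lat,z) [-0.7  0.1  0.2] q [-0.05  0.62  1.67  0.51  1.15 -0.74]
```

View pics/s4.png

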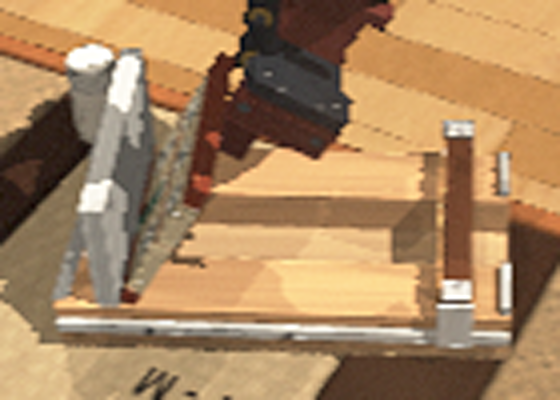

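It's at about 60° with the foot down. Finishing the tip slowly.

```bash
echo '[{"x":4.2,"z":-0.1},{"x":4.2,"z":-0.1},{"x":4.2,"z":-0.1},{"x":4.2,"z":-0.1}]' > m.json && python3 jog.py m.json >/dev/null
echo '[{"x":4.2,"z":1.1},{"x":4.2,"z":1.1},{"x":4.2,"z":1.1},{"x":4.2,"z":1.1}]' > m.json && python3 jog.py m.json >/dev/null
python3 -c "import h;h.st()"
echo '[{"x":2.2,"z":1},{"x":2.2,"z":1},{"x":2.2,"z":1},{"x":2.2,"z":1},{}]' > m.json && python3 jog.py m.json >/dev/null
python3 -c "import h;h.st()"
echo '[{"x":1.2,"z":0.7},{"x":1.2,"z":0.7},{"x":1.2,"z":0.7},{}]' > m.json && python3 jog.py m.json >/dev/null
python3 -c "import h;h.st()"
echo '[{"x":0.9,"z":0.5},{"x":0.9,"z":0.5},{"x":0.9,"z":0.5},{}]' > m.json && python3 jog.py m.json >/dev/null
python3 -c "import h;h.st()"
```

```text
t 7.92 s 78.6 lat 8.7 Z 150.4 tilt 0.524 x [-0.342  0.795  0.5  ] F(s,lat,z) [-0.3  0.4 -0.5] q [-0.    0.59  1.69  0.53  1.14 -0.7 ]
t 8.33 s 88.2 lat 8.7 Z 151.2 tilt 0.524 x [-0.342  0.795  0.501] F(s,lat,z) [0.3 1.5 0.3] q [ 0.01  0.59  1.7   0.53  1.13 -0.7 ]
t 8.67 s 92.1 lat 8.7 Z 151.2 tilt 0.524 x [-0.342  0.795  0.5  ] F(s,lat,z) [ 0.4  0.7 -0.6] q [ 0.02  0.58  1.71  0.54  1.13 -0.69]
t 9.00 s 95.2 lat 8.8 Z 151.2 tilt 0.524 x [-0.342  0.795  0.5  ] F(s,lat,z) [-0.6 -0.1  0.2] q [ 0.02  0.58  1.71  0.54  1.13 -0.69]
```

```bash
echo '[{"x":0.9,"z":0.5},{"x":0.9,"z":0.5},{}]' > m.json && python3 jog.py m.json >/dev/null
python3 -c "import h;h.st()"
echo '[{"x":0.9,"z":0.5},{"x":0.9,"z":0.5},{}]' > m.json && python3 jog.py m.json >/dev/null
python3 -c "import h;h.st()"
python3 - <<'E'
from h import *
T=cams.get_image("top");S=cams.get_image("scene")
import pickle;pickle.dump((T,S),open("p5.pkl","wb"))
# red pixels (plinth/cornice) and cream
for n,d,(x0,y0,x1,y1) in(("top",T,(195,165,275,245)),("scene",S,(190,150,300,240))):
    im=d["img"][y0:y1,x0:x1];h=cv2.cvtColor(im,cv2.COLOR_RGB2HSV)
    m=((h[...,0]<8)|(h[...,0]>172))&(h[...,1]>130)&(h[...,2]>70)
    k,l,s,c=cv2.connectedComponentsWithStats(m.astype(np.uint8));print(n,[(r[0]+x0,r[1]+y0,*r[2:]) for r in s[1:].tolist() if r[4]>5])
E
```

```text
t 9.25 s 97.2 lat 8.8 Z 151.3 tilt 0.524 x [-0.342  0.795  0.5  ] F(s,lat,z) [ 0.3  0.6 -0.2] q [ 0.02  0.58  1.71  0.54  1.13 -0.69]
t 9.50 s 98.3 lat 9.0 Z 151.5 tilt 0.522 x [-0.343  0.796  0.499] F(s,lat,z) [-5.  -1.2  3.6] q [ 0.03  0.58  1.71  0.54  1.12 -0.69]
top [(213, 191, 20, 43, 141)]
scene [(236, 150, 10, 6, 34), (204, 154, 13, 39, 148), (218, 161, 3, 4, 8), (227, 168, 7, 3, 8), (239, 172, 4, 5, 7), (212, 218, 4, 3, 7)]
```

Contact is at 5 N, at the expected spot (s≈98), so the facade is upright against the fence. Backing off slowly, then I check numerically that it stands.

```bash
echo '[{"x":-1.7,"z":-1},{"x":-2.6,"z":-1.5},{"x":-4.3,"z":-2.5},{"x":-8.6,"z":-5}]' > m.json && python3 jog.py m.json >/dev/null
echo '[{"x":-26,"z":-15},{"x":-26,"z":-15},{"x":-26,"z":-15},{"x":-26,"z":-15}]' > m.json && python3 jog.py m.json >/dev/null
echo '[{"x":-26,"z":-15},{"x":-26,"z":-15},{"x":-26,"z":-15},{},{}]' > m.json && python3 jog.py m.json >/dev/null
python3 - <<'E'
from h import *
st()
T=cams.get_image("top");S=cams.get_image("scene")
P_=[]
for n,d,(x0,y0,x1,y1) in(("top",T,(195,165,275,245)),("scene",S,(190,140,270,240))):
    im=d["img"][y0:y1,x0:x1];h=cv2.cvtColor(im,cv2.COLOR_RGB2HSV)
    m=((h[...,0]<8)|(h[...,0]>172))&(h[...,1]>130)&(h[...,2]>70)
    k,l,s,c=cv2.connectedComponentsWithStats(m.astype(np.uint8));print(n,[(r[0]+x0,r[1]+y0,*r[2:]) for r in s[1:].tolist() if r[4]>5])
    i=1+np.argmax(s[1:,4]);ys,xs=np.nonzero(l==i);q=cv2.boxPoints(cv2.minAreaRect(np.c_[xs,ys].astype(np.float32)))+[x0,y0];print(q.round(1).tolist())
a=np.hstack([cv2.resize(T["img"][150:255,180:320],None,fx=2.8,fy=2.8,interpolation=2),cv2.resize(S["img"][140:245,180:320],None,fx=2.8,fy=2.8,interpolation=2)])
cv2.imwrite("pics/s6.png",a[:,:,::-1])
E
```

```text
t 10.68 s -133.0 lat 7.9 Z 150.7 tilt 0.524 x [-0.34   0.796  0.5  ] F(s,lat,z) [ 1.3  0.5 -0. ] q [-0.27  0.72  1.43  0.41  1.36 -0.84]
top [(214, 190, 20, 43, 156)]
[[212.9, 190.5], [216.4, 189.0], [234.8, 231.2], [231.3, 232.7]]
scene [(207, 154, 12, 38, 134), (212, 219, 3, 2, 6)]
[[205.4, 190.4], [214.6, 153.4], [219.1, 154.5], [209.9, 191.5]]
```

```bash
python3 - <<'E'
from h import *
T=cams.get_image("top");S=cams.get_image("scene")
for a,b in(((212.9,190.5),(214.6,153.4)),((231.3,232.7),(205.4,190.4))):
    X,e=tri(T,a,S,b);r=X[:2]-C;print(X.round(1),round(e,2),"s,lat",(r@u).round(1),(r@v).round(1))
E
echo '[{"x":-10,"z":-6},{"x":-8,"z":13.9},{"x":-14,"z":24.25},{"x":-15,"z":26},{"x":-8,"z":13.9}]' > m.json && python3 jog.py m.json >/dev/null
echo '[{},{}]' > m.json && python3 jog.py m.json >/dev/null
python3 -c "import h;h.st()"
```

```text
[609.1 207.7 162.8] 0.83 s,lat 122.5 68.5
[483.6 153.  150.2] 0.34 s,lat 122.1 -68.3
t 11.47 s -141.9 lat 7.8 Z 60.2 tilt 0.526 x [-0.341  0.795  0.502] F(s,lat,z) [ 0.3  1.2 -0.7] q [-0.28  0.85  1.43  0.42  1.25 -0.9 ]
```

The facade stands on its own: its top edge is at s≈122 at both ends, with z about 156 on average. Now pushing the jaw.

```bash
echo '[{"x":4.3,"z":2.5},{"x":4.3,"z":2.5},{"x":4.3,"z":2.5},{}]' > m.json && python3 jog.py m.json >/dev/null
python3 -c "import h;h.st()"
echo '[{"x":6,"z":3.5},{"x":8.7,"z":5},{"x":8.7,"z":5},{"x":8.7,"z":5},{"x":8.7,"z":5}]' > m.json && python3 jog.py m.json >/dev/null
python3 -c "import h;h.st()"
echo '[{"x":8.7,"z":5},{"x":8.7,"z":5},{"x":8.7,"z":5},{"x":8.7,"z":5},{"x":8.7,"z":5}]' > m.json && python3 jog.py m.json >/dev/null
echo '[{"x":8.7,"z":5},{"x":8.7,"z":5},{"x":8.7,"z":5},{"x":8.7,"z":5},{"x":8.7,"z":5}]' > m.json && python3 jog.py m.json >/dev/null
python3 -c "import h;h.st()"
echo '[{"x":8.7,"z":5},{"x":6,"z":3.5},{"x":4.3,"z":2.5},{}]' > m.json && python3 jog.py m.json >/dev/null
python3 -c "import h;h.st()"
```

```text
t 11.80 s -126.9 lat 8.9 Z 62.6 tilt 0.523 x [-0.343  0.795  0.5  ] F(s,lat,z) [ 0.   0.3 -0.1] q [-0.26  0.83  1.45  0.43  1.23 -0.89]
t 12.22 s -79.3 lat 8.5 Z 61.5 tilt 0.524 x [-0.342  0.795  0.5  ] F(s,lat,z) [-1.5 -0.2  2.3] q [-0.21  0.8   1.52  0.46  1.18 -0.87]
t 13.05 s 20.9 lat 8.3 Z 61.4 tilt 0.524 x [-0.342  0.795  0.5  ] F(s,lat,z) [-2.1 -1.3  0.1] q [-0.09  0.75  1.65  0.53  1.07 -0.83]
t 13.38 s 43.1 lat 8.6 Z 61.6 tilt 0.525 x [-0.342  0.795  0.501] F(s,lat,z) [ 0.3  0.5 -0. ] q [-0.06  0.74  1.67  0.54  1.05 -0.81]
```

```bash
echo '[{"x":4.3,"z":2.5},{"x":4.3,"z":2.5},{"x":4.3,"z":2.5},{"x":4.3,"z":2.5}]' > m.json && python3 jog.py m.json >/dev/null
python3 -c "import h;h.st()"
echo '[{"x":2.6,"z":1.5},{"x":1.7,"z":1},{"x":1.7,"z":1}]' > m.json && python3 jog.py m.json >/dev/null
python3 -c "import h;h.st()"
echo '[{"x":1.3,"z":0.75},{"x":1.3,"z":0.75},{}]' > m.json && python3 jog.py m.json >/dev/null
python3 -c "import h;h.st()"
```

```text
t 13.72 s 61.9 lat 8.9 Z 61.6 tilt 0.524 x [-0.342  0.796  0.5  ] F(s,lat,z) [-0.8 -0.7 -0. ] q [-0.03  0.73  1.69  0.56  1.03 -0.8 ]
t 13.97 s 68.9 lat 8.8 Z 61.5 tilt 0.524 x [-0.342  0.795  0.5  ] F(s,lat,z) [-1.6  0.4  0.6] q [-0.02  0.73  1.7   0.56  1.02 -0.8 ]
t 14.22 s 71.8 lat 8.8 Z 61.5 tilt 0.524 x [-0.342  0.795  0.5  ] F(s,lat,z) [-1.5  0.   0.3] q [-0.01  0.73  1.7   0.57  1.02 -0.8 ]
```

```bash
echo '[{"x":0.9,"z":0.5},{"x":0.9,"z":0.5},{}]' > m.json && python3 jog.py m.json >/dev/null
python3 -c "import h;h.st()"
echo '[{"x":0.9,"z":0.5},{}]' > m.json && python3 jog.py m.json >/dev/null
python3 -c "import h;h.st()"
echo '[{"x":0.9,"z":0.5},{}]' > m.json && python3 jog.py m.json >/dev/null
python3 -c "import h;h.st()"
```

```text
t 14.47 s 73.6 lat 8.8 Z 61.5 tilt 0.524 x [-0.342  0.796  0.5  ] F(s,lat,z) [-1.8 -0.5  1. ] q [-0.01  0.73  1.71  0.57  1.02 -0.8 ]
t 14.63 s 73.8 lat 8.9 Z 61.5 tilt 0.522 x [-0.343  0.796  0.499] F(s,lat,z) [-8.  -1.   1.6] q [-0.01  0.73  1.71  0.57  1.02 -0.8 ]
t 14.80 s 74.0 lat 8.9 Z 61.6 tilt 0.521 x [-0.343  0.797  0.498] F(s,lat,z) [-10.9  -3.1   2.2] q [-0.01  0.73  1.71  0.57  1.02 -0.79]
```

It stopped hard at s=74, as predicted, pressing at 11 N. I'll retreat and take the last look.

```bash
echo '[{"x":-1.7,"z":-1},{"x":-2.6,"z":-1.5},{"x":-8.6,"z":-5},{"x":-26,"z":-15},{"x":-26,"z":-15}]' > m.json && python3 jog.py m.json >/dev/null
echo '[{"x":-26,"z":-15},{"x":-20,"z":-30},{"x":-10,"z":-35},{"z":-40},{}]' > m.json && python3 jog.py m.json >/dev/null
echo '[{},{}]' > m.json && python3 jog.py m.json >/dev/null
python3 - <<'E'
from h import *
st()
T=cams.get_image("top");S=cams.get_image("scene")
a=np.hstack([cv2.resize(T["img"][150:255,180:320],None,fx=2.8,fy=4.2,interpolation=2)[:,:392],cv2.resize(S["img"][140:245,180:320],None,fx=2.8,fy=4.2,interpolation=2)])
cv2.imwrite("pics/fin.png",a[:,:,::-1])
E
```

```text
t 15.80 s -107.4 lat 7.8 Z 136.9 tilt 0.525 x [-0.341  0.795  0.501] F(s,lat,z) [ 0.7 -0.6 -0.8] q [-0.24  0.72  1.47  0.43  1.31 -0.84]
```

View pics/fin.png

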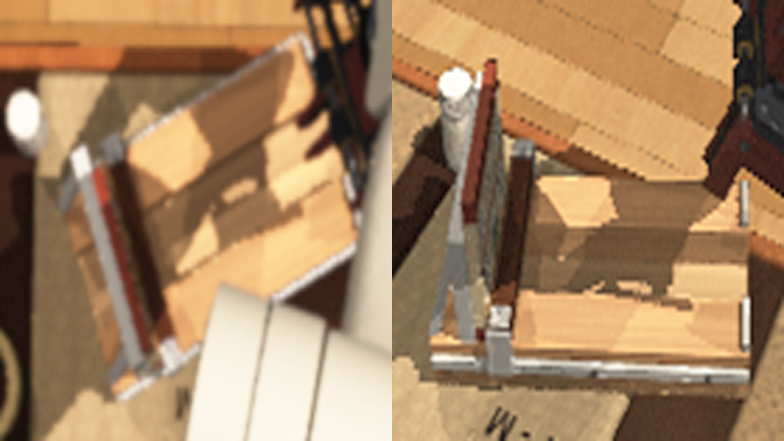

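The facade stands flat against the fence, its red top edge parallel to the fence. The jaw bar is up against its back (scene crop ~(515,230)), the glue bottle hasn't moved, and the robot is clear. Handing in.

```bash
python3 -c "
from workcell import ctrl, cams, job
print(job.close_job())"
```

```text
the job is handed in; nothing more can be done
None
```

The facade stands upright against the fence, trapped by the closed jaw, and the job was handed in at about 16 s with the robot clear and the other bench items not touched.

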